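Close the vial box: fold its flap over and tuck it under the lip

ROBOT

A 7-joint arm with a two-finger parallel gripper is mounted at the origin on the work surface. World frame = base frame: x ahead of the robot, y to its left, z up, the work surface at z = 0. Lengths are in m, angles in rad, forces in N, time in s.
With the tool pointing down it reaches from about 0.4 to 0.85 m from the base axis. Payload 10.4 kg.
Tool frame: the origin (TCP) lies midway between the tips of the shut fingers; the grasp point (between the pads) lies 19 mm behind it; z points along the fingers, y is the line along which they close (so a half turn about z gives the same grasp; the last joint's range is limited). The gripper opens to 87 mm and grips with 3 to 60 N. Pads are 19 mm wide; open, the fingers measure 117 mm over their backs; the gripper's body (75 mm by 190 mm) begins 51 mm behind the grasp point.
Start: joints at [-1.251, 0.332, -0.065, 1.46, 0.022, 1.35, -0.088], TCP at [0.21, 0.589, 0.223] pointing down, gripper open.
Joint ranges: [-2.6, 2.6], [-0.5, 2.12], [-1.47, 1.34], [0.16, 2.42], [-1.27, 4.41], [0.06, 2.06], [-2.6, 2.6]. Speed limits (rad/s): [2.22, 2.22, 2.79, 2.79, 3.14, 3.14, 3.14].

INTERFACE

Orientations are given as a unit quaternion [x, y, z, w].
In Python, from bench import r gives the robot as it stands.
- The arm moves only by the tool arm_command, never from a script. Its arguments are lists of equal length, an entry for each row: "xyz": the shift along the world's x, y, z in m, a list of three; "rot": the turn, a rotation vector about the world's x, y, z in rad, a list of three. In form: {"xyz": [[tx, ty, tz], ...], "rot": [[ax, ay, az], ...]}. A call has 1 to 20 rows; each row is the pose to reach, as a shift and turn from the pose commanded when the call began; what a row does not reach only later rows make up. A row lasts 1/12 s, in which the tool goes at most 41.7 mm and 7.16 degrees, less where a joint would pass 70% of its speed; a pose out of reach is approached as far as the arm can. A call with a gripper value outside its range is refused whole. "grip" is the opening, from 0 (shut) to 1 (fully open), set as the call begins (left out, the last holds). The fingers move at their own pace and stop on an object; "squeeze" is the grip in N (left out, the last holds). Time passes only in rows, so rows that repeat a pose let the fingers close. It gives the time, the measured TCP pose, the force, the opening and the grip force at its end, in the units of the state.
- r.read_state(): the state, without advancing time (a new reading comes with each control period).
- r.camera(name): name is "side" or "top" or "wrist"; returns the picture (384x512x3 uint8, red, green, blue); there is no depth.
- r.camera_model(name): a dict with "fx", "fy", "cx", "cy" (pixels), "T" (4x4, takes a point from camera to world coordinates). Camera axes: x right, y up, looking along -z (the intrinsics and any distortion apply to the point x, -y, -z); pixel columns grow to the right and rows downward; lengths in m; the calibration is good to about 2 mm. A picture is of the moment at which its call begins: read the wrist's pose just before it. camera_model takes no time and is no camera call; for the wrist camera it gives the pose at the moment of the call.
- r.close_job(): hands the job in; it is judged then, once.
Trained networks look in the newest picture that a camera, given by its name, has taken for a name from the list of things; names that differ only in an ending like _2 or _b are one class to them, and where a whole thing is asked for, a point or a joint stands for the part that bears it (a point fixed in the world has none). Each returns a list of dicts, best first, with "conf" (0 to 1); they miss things now and then, are a little off and sometimes report something else, mostly with a low value. They report only what shows in the picture. A call takes as long as a camera call. They do not tell look-alikes from the thing itself.
- r.look_for(label, camera): "at" ([x, y, z] in m, in the coordinates of the camera as it stood for that picture, good to about 4 mm: the middle of the surface that is visible of it).
- r.spot_point(label, camera): "at" ([x, y, z] in m, in the coordinates of the camera as it stood for that picture, good to about 4 mm: a listed point, or the origin of a listed thing).
The state is a dict: "time": time; "joint_positions": joint angles; "joint_vel": joint speeds; "joint_torque": joint torques, N m; "ee_pos": TCP position; "eef_rot": TCP orientation; "ft_force": force on the tool from outside, world axes, zero at the start; "torque": the same for the moment, N m; "width": finger opening in m; "grip_force": force on a finger pad.
Only numpy, scipy, OpenCV 4.12 (cv2) and the standard library are available. Lean on these libraries where they do the work, as an engineer would, in place of code of your own. Each camera call takes 0.05 s, during which the arm holds its last target. There are 200 camera calls.

TASK

Close the vial box: with the fingertips, gently fold its sprung grey flap down over the vials, hold it flat and push it forward so that its edge is tucked fully home beneath the white lip and the flap stays shut by itself. Only push and press, lifting nothing: leave the vials in their cells and leave the bottle, jar and bowl standing where they are. Finish with the hand clear.

Things in the scene. Friction and masses are not known exactly. Their poses are not given: they have to be found in the camera images.
- case: white plastic vial box, fixed to the table, 150 mm long (its x) x 110 mm wide (its y), rim 50 mm high, six open cells inside; origin at the centre of its underside, z up. Its x axis points from the flap's hinge (near end) to the lip on the raised wall at the far end (64 mm high).
- lip_edge (a point): middle of the front of the lip's flared mouth, at x = 52, z = 63 mm in the box's frame. The lip is 104 mm wide: a flat strip from x = 59 to 75 mm with its underside 59 mm above the table, and a mouth sloping up and back from x = 59 to 52 mm (top 67 mm above the table). Beneath the strip the 3 mm flap, lying flat, has 4 mm of clear height above it.
- hinge_mid (a point): middle of the flap's hinge axis, 53.5 mm above the table, at x = -70 mm in the box's frame
- fold (a joint): flap angle about the hinge (along the box's y): 0 = flat over the box (hard stop, top face 55 mm above the table), pi/2 = upright, more leans away from the lip. Starts at 1.25 to 1.75. Sprung towards 1.5: held flat it pushes up at about 1 N at its edge and reopens to about 0.9 when let go unless its edge is under the lip. Held by the lip it rests at about 0.03.
- tuck (a joint): slide of the flap in its own plane away from the hinge, m: 0 = drawn back (edge 118 mm from the hinge axis, 4 mm short of the lip's mouth when flat), 0.022 = fully home at its stop, edge 11 mm under the lip's flat strip. About 4 N of friction; stays where left. Starts at 0 to 0.002. Pushing on the rib while folding slides it early. Slide it only when flat, or its edge meets the front or top of the lip.
- rib_mid (a point): middle of the top of the flap's push rib: a straight bar parallel to the hinge on the flap's outer face (the upper face when folded), 70 mm long, 6 mm thick, 8 mm high, centred 88 mm from the hinge axis (plus the slide). A fingertip set on the flap just on the hinge side of the rib can hold the flap flat and push it towards the lip.
- flap_edge (a point): middle of the free edge of the flap, at half its thickness. The flap is a grey plastic plate, 118 mm from hinge axis to edge, 92 mm wide, 3 mm thick.
- vial0: amber glass vial with a metal cap, 22 mm diameter, 40 mm tall, standing loose in the near-left (hinge end, +y) cell of the box; origin at the centre of its underside, z up. It stays where it is.
- vial1: amber glass vial with a metal cap, 22 mm diameter, 40 mm tall, standing loose in the middle-right (-y) cell of the box; origin at the centre of its underside, z up. It stays where it is.
- vial2: amber glass vial with a metal cap, 22 mm diameter, 40 mm tall, standing loose in the far-left (lip end, +y) cell of the box; origin at the centre of its underside, z up. It stays where it is.
- gel: clear plastic bottle with a white cap, 52 mm diameter, 130 mm tall, loose bystander; origin at the centre of its underside
- jar: steel jar with lid and small knob, 76 mm diameter, 99 mm tall, loose bystander; origin at the centre of its underside
- bowl: small steel bowl, 90 mm diameter, 35 mm tall, loose bystander; origin at the centre of its underside
Not all that is in view belongs to the job. There is more than one size of the case; the job needs the middle-sized.

How it is judged:
At the end, for the whole second after the job is handed in: The flap lies flat (within 0.06 rad) with its edge below the lip and slid at least 16 of its 22 mm, held by the lip alone; the vials stand in their cells and the bottle, jar and bowl are within 20 mm of where they started (value of joint fold below 0.06 rad and value of joint tuck above 0.016 m and z of flap_edge in the frame of case below 0.059 m and x of flap_edge in the frame of case above 0.062 m and z of each of vial0, vial1, vial2 in the frame of case below 0.012 m and distance of each of gel, jar, bowl from where it was at the start of the episode below 0.02 m); the robot touches nothing.
It fails at once if a vial is lifted or knocked up out of its place (z of any of vial0, vial1, vial2 in the frame of case above 0.02 m).
It fails at once if the gel bottle, steel jar or steel bowl is lifted, tipped or moved by more than 20 mm (distance of any of gel, jar, bowl from where it was at the start of the episode above 0.02 m or angle between any of gel, jar, bowl's own z axis and vertical above 0.25 rad).
It fails at once if the vial box or its flap is pressed with more than 60 N (contact force between the fingers and case above 60 N).
It also fails if it takes over 42 s, if anything falls off the work surface, if the arm or the gripper's body presses on something with over 40 N, if the wrist force passes 120 N, or if a joint passes its speed limit or range.

## Working session

There is one attempt and no reset: what is moved stays moved. The work goes in short steps, Python scripts to look and compute and a tool call to move; the robot and the scene stay as the last step left them, time stands still between calls to the robot, and variables do not carry over. Pictures are saved under pics/ and viewed, at most 10 in all, crops included, and the job is handed in when it is done.

Besides the shell and the picture viewer there is one more tool, called after "Call:" as a command line: name --argument value ..., lists and objects as JSON in quotes. arm_command: Moves the arm, as the interface text tells. Its arguments: {"type":"object","properties":{"xyz":{"type":"array"},"rot":{"type":"array"},"grip":{"type":"number"},"squeeze":{"type":"number"}},"required":["xyz","rot"]}

```bash
mkdir -p pics; cat > h.py <<'E'
from bench import r
import numpy as np, cv2
def snap(c,n):
    im=r.camera(c); cv2.imwrite(f'pics/{n}.png',im[:,:,::-1]); return im
def w(c,p):
    T=np.array(r.camera_model(c)['T']); return (T@np.r_[p,1])[:3]
def px(c,P):
    m=r.camera_model(c); q=np.linalg.inv(np.array(m['T']))@np.r_[P,1]
    return np.array([m['cx']+m['fx']*q[0]/-q[2], m['cy']+m['fy']*-q[1]/-q[2]])
def find(f,l,c):
    for d in f(l,c)[:5]:
        P=w(c,d['at']); print(c,l,round(d['conf'],2),P.round(3),px(c,P).round(0))
E
python3 - <<'E'
from h import *
a=snap('top','top0'); b=snap('side','side0')
cv2.imwrite('pics/both.png',np.vstack([a,b])[:,:,::-1][:, :])
for c in ('top','side'):
    for l in ('case','lip_edge','hinge_mid','rib_mid','flap_edge'): find(r.spot_point,l,c)
for l in ('gel','jar','bowl'): find(r.spot_point,l,'top')
s=r.read_state(); print(s['time'],s['ee_pos'],s['eef_rot'],s['ft_force'],s['width'])
E
```

```text
top case 0.8 [ 0.581  0.046 -0.005] [246. 181.]
top lip_edge 0.76 [ 0.687 -0.174  0.047] [347. 132.]
top lip_edge 0.68 [0.621 0.025 0.064] [256. 157.]
top lip_edge 0.68 [0.515 0.078 0.052] [229. 206.]
top lip_edge 0.56 [0.398 0.227 0.083] [152. 260.]
top lip_edge 0.56 [0.637 0.059 0.001] [241. 157.]
top hinge_mid 0.75 [ 0.591 -0.168  0.04 ] [344. 176.]
top hinge_mid 0.71 [0.256 0.306 0.071] [110. 331.]
top hinge_mid 0.68 [0.515 0.077 0.055] [230. 206.]
top hinge_mid 0.27 [0.526 0.07  0.137] [233. 195.]
top rib_mid 0.81 [0.361 0.247 0.08 ] [142. 278.]
top rib_mid 0.58 [ 0.661 -0.179  0.045] [350. 144.]
top rib_mid 0.57 [0.525 0.071 0.138] [232. 195.]
top flap_edge 0.79 [ 0.683 -0.177  0.04 ] [348. 135.]
top flap_edge 0.76 [0.54  0.063 0.167] [236. 185.]
top flap_edge 0.75 [0.635 0.054 0.005] [243. 157.]
top flap_edge 0.72 [0.396 0.227 0.07 ] [154. 261.]
side case 0.97 [ 0.58   0.053 -0.002] [262. 207.]
side case 0.61 [ 0.645 -0.171  0.001] [324. 295.]
side lip_edge 0.92 [0.626 0.026 0.066] [287. 190.]
side lip_edge 0.88 [0.398 0.222 0.083] [165. 136.]
side lip_edge 0.64 [ 0.691 -0.176  0.047] [354. 278.]
side hinge_mid 0.94 [0.257 0.313 0.074] [103. 123.]
side hinge_mid 0.84 [ 0.592 -0.16   0.04 ] [293. 282.]
side hinge_mid 0.65 [0.514 0.074 0.053] [227. 186.]
side rib_mid 0.91 [ 0.659 -0.175  0.046] [336. 281.]
side rib_mid 0.64 [0.527 0.075 0.143] [231. 150.]
side rib_mid 0.6 [0.36  0.252 0.084] [147. 130.]
side flap_edge 0.86 [0.544 0.068 0.17 ] [240. 140.]
side flap_edge 0.84 [ 0.683 -0.173  0.043] [349. 279.]
side flap_edge 0.76 [0.394 0.23  0.069] [164. 140.]
top gel 0.88 [ 0.507 -0.127  0.002] [322. 216.]
top gel 0.18 [0.633 0.054 0.002] [243. 158.]
top jar 0.8 [ 0.64   0.236 -0.003] [163. 153.]
top bowl 0.57 [0.783 0.13  0.001] [212.  94.]
0.75 [0.21008489 0.58866689 0.22262758] [1.70574645e-01 9.85344754e-01 7.86429653e-05 2.44837164e-06] [ 0.91454286 -0.36019735 -0.62746571] 0.0869836067530116
```

View pics/top0.png

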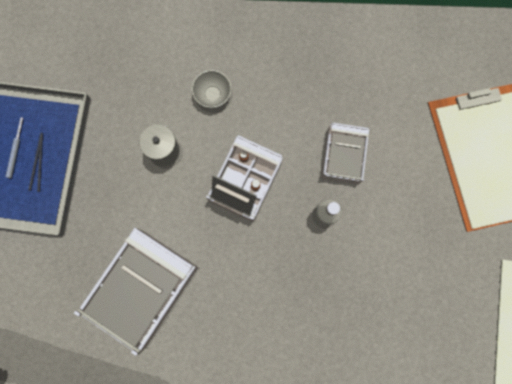

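View pics/side0.png

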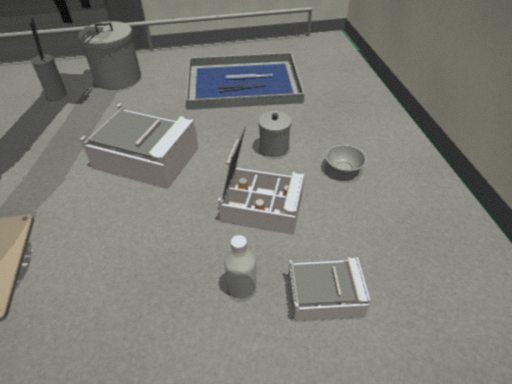

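Look-alikes in the top picture: large box (135,290), middle box (245,180) and small box (347,152). I choose the middle one. Its flap is open, it holds vials, and its hinge-to-lip distance measures 120 mm against the 122 mm expected. I'll move near it and check the choice in a close wrist view.

Call:
arm_command --xyz '[[0.01,-0.015,0.005],[0.025,-0.045,0.015],[0.04,-0.075,0.03],[0.055,-0.105,0.04],[0.07,-0.135,0.05],[0.09,-0.17,0.06],[0.105,-0.2,0.06],[0.12,-0.23,0.06],[0.14,-0.265,0.06],[0.155,-0.295,0.06],[0.17,-0.325,0.06],[0.19,-0.36,0.06],[0.205,-0.39,0.06],[0.22,-0.42,0.06],[0.235,-0.445,0.06],[0.245,-0.465,0.06],[0.255,-0.48,0.06],[0.26,-0.49,0.06],[0.26,-0.49,0.06],[0.26,-0.49,0.06]]' --rot '[[0,0,0],[0,0,0],[0,0,0],[0,0,0],[0,0,0],[0,0,0],[0,0,0],[0,0,0],[0,0,0],[0,0,0],[0,0,0],[0,0,0],[0,0,0],[0,0,0],[0,0,0],[0,0,0],[0,0,0],[0,0,0],[0,0,0],[0,0,0]]' --grip 0

```text
time: 2.42
ee_pos: [0.47, 0.0987, 0.2826]
eef_rot: [0.171, 0.985, 0.0, -0.0]
ft_force: [0.7, -0.2, -0.3]
width: 0.0006
grip_force: 0.0
```

```bash
python3 - <<'E'
from h import *
s=r.read_state(); print(s['time'],s['ee_pos'],s['eef_rot'],s['ft_force'],s['width'],s['joint_positions'])
snap('wrist','wr1')
for l in ('case','lip_edge','hinge_mid','rib_mid','flap_edge'): find(r.spot_point,l,'wrist')
E
```

```text
2.4167 [0.46998484 0.09869258 0.28261207] [ 1.71009134e-01  9.85269431e-01  1.51346692e-04 -4.50220801e-05] [ 0.74233293 -0.18279327 -0.30520847] 0.0005913316788274452 [-0.71402728 -0.03796946  0.40424054  1.75243358  0.0147801   1.42402614
  0.91488055]
wrist case 0.92 [ 0.34   0.26  -0.002] [348.   5.]
wrist case 0.79 [0.581 0.052 0.   ] [250. 240.]
wrist case 0.64 [ 0.65  -0.167 -0.   ] [130. 323.]
wrist lip_edge 0.83 [0.402 0.23  0.082] [357.  63.]
wrist hinge_mid 0.75 [ 0.587 -0.165  0.041] [101. 306.]
wrist hinge_mid 0.68 [0.52  0.077 0.051] [251. 208.]
wrist rib_mid 0.89 [ 0.658 -0.17   0.05 ] [119. 351.]
wrist rib_mid 0.79 [0.362 0.247 0.085] [365.  13.]
wrist rib_mid 0.66 [0.528 0.077 0.148] [253. 249.]
wrist flap_edge 0.64 [0.395 0.23  0.073] [353.  56.]
```

View pics/wr1.png

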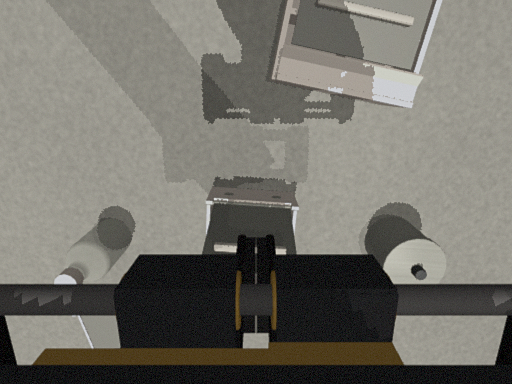

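The wrist view shows the middle box below the hand: hinge end at (252,205), corner posts near (208,204) and (298,205), rib at about (250,247), bottle at left (65,283), jar at right (418,272). I'll get the yaw from the posts and compute the path.

```bash
python3 - <<'E'
from h import *
def back(c,u,v,z):
    m=r.camera_model(c);T=np.array(m['T']);d=T[:3,:3]@np.array([(u-m['cx'])/m['fx'],-(v-m['cy'])/m['fy'],-1]);o=T[:3,3]
    return o+d*(z-o[2])/d[2]
a=back('wrist',209,204,.053);b=back('wrist',297,205,.053);d=b-a
print(a,b,np.linalg.norm(d),(a+b)/2,'yaw u',np.degrees(np.arctan2(-d[0],d[1])))
a=cv2.imread('pics/top0.png')[120:230,190:300];b=cv2.imread('pics/wr1.png')[170:280,190:320]
cv2.imwrite('pics/c1.png',np.hstack([cv2.resize(x,(390,390),interpolation=2) for x in (a,b)]))
E
```

```text
[0.49747412 0.03032078 0.053     ] [0.53413357 0.12972532 0.053     ] 0.10594894536788933 [0.51580384 0.08002305 0.053     ] yaw u -20.243492643180215
```

View pics/c1.png

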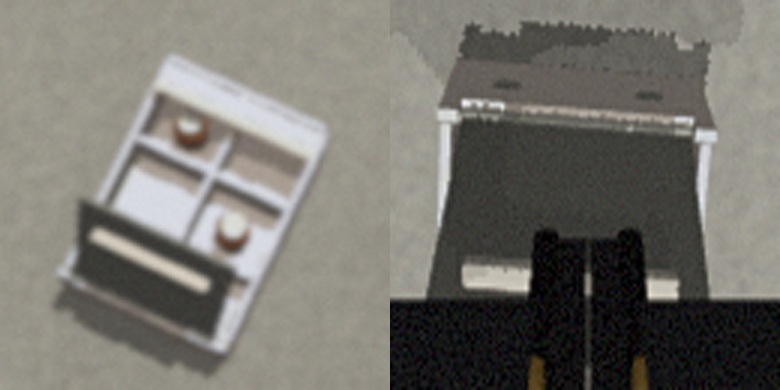

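Crop: middle box, with vials showing in the cells and the flap and rib open towards the hand. Box yaw is about -24° by three cues. Next I compute the tilted fold path.

```bash
cat > plan.py <<'E'
from h import *
from scipy.spatial.transform import Rotation as R
yaw=np.radians(-24);u=np.array([np.cos(yaw),np.sin(yaw),0]);v=np.array([-u[1],u[0],0]);z=np.array([0,0,1.])
H=np.array([.516,.077,.0535]); R0=R.from_quat([.171009,.98527,0,0])
def pose(th,phi,rr,off=0,hw=.0095):
    th,phi=np.radians([th,phi]); h=.0015+hw*abs(np.sin(th-phi))+off
    p=H+rr*(np.cos(th)*u+np.sin(th)*z)+h*(-np.sin(th)*u+np.cos(th)*z)
    return p,R.from_rotvec(-phi*v)*R.from_rotvec([0,0,np.radians(-24+19.7)])*R0
def rel(p,q,p0,q0):
    return (p-p0).round(4).tolist(),(q*q0.inv()).as_rotvec().round(3).tolist()
E
python3 - <<'E'
from plan import *
p0=np.array([.47,.0987,.2826]);q0=R0
print(rel(*pose(78,35,.066,.03),p0,q0)); 
p1,q1=pose(78,35,.066,.03)
for th in np.r_[78,np.arange(75,-1,-5)]:
    phi=35-25*max(0,(45-th)/45); a,b=rel(*pose(th,phi,.066+.004*(th<30)),p1,q1); print(th,a,b)
E
```

```text
([0.0246, -0.0122, -0.1566], [-0.227, -0.567, -0.073])
78 [0.0268, -0.0119, -0.0062] [0.0, 0.0, 0.0]
75 [0.0303, -0.0135, -0.0067] [0.0, 0.0, 0.0]
70 [0.0361, -0.0161, -0.0081] [0.0, 0.0, 0.0]
65 [0.0417, -0.0186, -0.01] [0.0, 0.0, 0.0]
60 [0.0472, -0.021, -0.0125] [0.0, 0.0, 0.0]
55 [0.0524, -0.0233, -0.0157] [0.0, 0.0, 0.0]
50 [0.0574, -0.0256, -0.0194] [0.0, 0.0, 0.0]
45 [0.062, -0.0276, -0.0236] [0.0, 0.0, 0.0]
40 [0.066, -0.0294, -0.0279] [0.02, 0.044, 0.0]
35 [0.0695, -0.031, -0.0326] [0.039, 0.089, -0.0]
30 [0.0727, -0.0324, -0.0377] [0.059, 0.133, 0.0]
25 [0.0787, -0.035, -0.0413] [0.079, 0.177, 0.0]
20 [0.081, -0.036, -0.0469] [0.099, 0.221, -0.0]
15 [0.0827, -0.0368, -0.0524] [0.118, 0.266, -0.0]
10 [0.084, -0.0374, -0.0579] [0.138, 0.31, -0.0]
5 [0.0849, -0.0378, -0.0636] [0.158, 0.354, -0.0]
0 [0.0853, -0.038, -0.0693] [0.177, 0.399, -0.0]
```

Call:
arm_command --xyz '[[0,0,0],[0,0,0],[0,0,0],[0,0,0],[0,0,0],[0,0,-0.02],[0.005,0,-0.045],[0.01,-0.003,-0.07],[0.015,-0.006,-0.1],[0.02,-0.009,-0.13],[0.0246,-0.0122,-0.15],[0.0246,-0.0122,-0.1566],[0.0246,-0.0122,-0.1566],[0.0246,-0.0122,-0.1566]]' --rot '[[-0.038,-0.094,-0.012],[-0.076,-0.189,-0.024],[-0.114,-0.284,-0.036],[-0.15,-0.378,-0.048],[-0.19,-0.472,-0.06],[-0.227,-0.567,-0.073],[-0.227,-0.567,-0.073],[-0.227,-0.567,-0.073],[-0.227,-0.567,-0.073],[-0.227,-0.567,-0.073],[-0.227,-0.567,-0.073],[-0.227,-0.567,-0.073],[-0.227,-0.567,-0.073],[-0.227,-0.567,-0.073]]'

```text
time: 3.88
ee_pos: [0.4949, 0.087, 0.1269]
eef_rot: [0.198, 0.933, -0.062, 0.294]
ft_force: [1.2, 0.6, 1.0]
width: 0.0007
grip_force: 0.0
```

```bash
python3 - <<'E'
from plan import *
s=r.read_state(); print(s['time'],s['ee_pos'],s['joint_positions'],s['ft_force'])
p,q=pose(78,35,.066,.03); print(p,(R.from_quat(s['eef_rot'])*q.inv()).as_rotvec())
a=snap('side','side1'); c=a[90:250,180:340]
cv2.imwrite('pics/side1c.png',cv2.resize(c,(560,560),interpolation=2)[:,:,::-1])
E
```

```text
3.8833 [0.49487184 0.08702859 0.1268623 ] [-0.70664323 -0.10558864  0.076062    2.30749236  0.80034488  0.77819914
 -0.01766509] [1.24917966 0.63406978 1.00754357]
[0.49459848 0.08652857 0.12595402] [ 0.00019076 -0.00029003  0.00107109]
```

View pics/side1c.png

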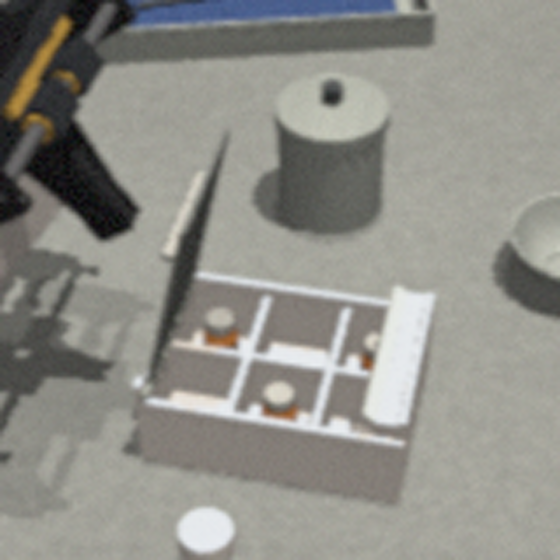

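The crop shows the fingertip at (115,225), about 30 mm behind the flap and just below the rib at (170,250). I'll fold down to about 30°.

Call:
arm_command --xyz '[[0.007,-0.003,-0.002],[0.014,-0.006,-0.0035],[0.02,-0.009,-0.005],[0.0268,-0.0119,-0.0062],[0.0303,-0.0135,-0.0067],[0.0332,-0.0148,-0.0074],[0.0361,-0.0161,-0.0081],[0.0389,-0.0174,-0.009],[0.0417,-0.0186,-0.01],[0.0445,-0.0198,-0.0112],[0.0472,-0.021,-0.0125],[0.0498,-0.0222,-0.0141],[0.0524,-0.0233,-0.0157],[0.0549,-0.0245,-0.0175],[0.0574,-0.0256,-0.0194],[0.062,-0.0276,-0.0236],[0.066,-0.0294,-0.0279],[0.0695,-0.031,-0.0326],[0.0727,-0.0324,-0.0377],[0.0727,-0.0324,-0.0377]]' --rot '[[0,0,0],[0,0,0],[0,0,0],[0,0,0],[0,0,0],[0,0,0],[0,0,0],[0,0,0],[0,0,0],[0,0,0],[0,0,0],[0,0,0],[0,0,0],[0,0,0],[0,0,0],[0,0,0],[0.02,0.044,0],[0.039,0.089,0],[0.059,0.133,0],[0.059,0.133,0]]'

```text
time: 5.6
ee_pos: [0.569, 0.0528, 0.0884]
eef_rot: [0.203, 0.952, -0.048, 0.225]
ft_force: [-0.9, 0.5, 0.9]
width: 0.0006
grip_force: 0.3
```

```bash
python3 - <<'E'
from plan import *
a=snap('side','side2'); c=a[90:250,180:340]
cv2.imwrite('pics/side2c.png',cv2.resize(c,(560,560),interpolation=2)[:,:,::-1])
for l in ('rib_mid','flap_edge'): find(r.spot_point,l,'side')
s=r.read_state(); print(s['time'],s['ee_pos'],s['ft_force'],s['joint_positions'])
p1,q1=pose(30,26.67,.066)
print(p1)
for th in (25,20,15,10,5,0):
    print(th,rel(*pose(th,35-25*(45-th)/45,.066),p1,q1))
E
```

```text
side rib_mid 0.95 [ 0.662 -0.171  0.046] [337. 279.]
side rib_mid 0.7 [0.359 0.252 0.085] [147. 130.]
side rib_mid 0.62 [0.516 0.072 0.054] [229. 186.]
side flap_edge 0.94 [ 0.68  -0.175  0.042] [348. 281.]
side flap_edge 0.75 [0.396 0.229 0.072] [165. 139.]
side flap_edge 0.66 [0.618 0.038 0.111] [283. 169.]
side flap_edge 0.21 [0.572 0.027 0.003] [260. 215.]
5.75 [0.5673405  0.05371023 0.08812467] [-0.57503617 -0.56692274  1.40889057] [-0.56438218  0.10751705  0.19647594  2.13072478  0.53079263  0.63576351
  0.39111948]
[0.56727892 0.05416915 0.08827693]
25 ([0.0027, -0.0012, -0.0054], [0.02, 0.044, -0.0])
20 ([0.0049, -0.0022, -0.0106], [0.039, 0.089, -0.0])
15 ([0.0065, -0.0029, -0.0157], [0.059, 0.133, -0.0])
10 ([0.0077, -0.0034, -0.0209], [0.079, 0.177, -0.0])
5 ([0.0086, -0.0038, -0.0262], [0.099, 0.222, -0.0])
0 ([0.009, -0.004, -0.0316], [0.118, 0.266, -0.0])
```

View pics/side2c.png

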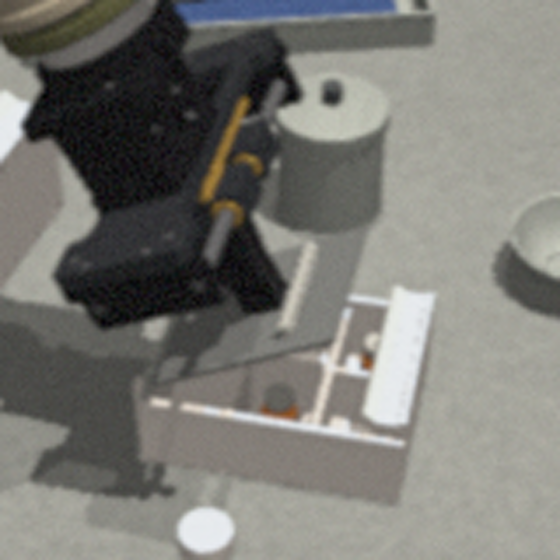

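The flap is at about 28–30°, with the fingertip (270,305) on the hinge side of the rib (300,285). I'll continue down to flat.

Call:
arm_command --xyz '[[0.0014,-0.0006,-0.0027],[0.0027,-0.0012,-0.0054],[0.0038,-0.0017,-0.008],[0.0049,-0.0022,-0.0106],[0.0057,-0.0025,-0.013],[0.0065,-0.0029,-0.0157],[0.0071,-0.0031,-0.0183],[0.0077,-0.0034,-0.0209],[0.0082,-0.0036,-0.0235],[0.0086,-0.0038,-0.0262],[0.0088,-0.0039,-0.029],[0.009,-0.004,-0.0316],[0.009,-0.004,-0.0336],[0.009,-0.004,-0.0336]]' --rot '[[0.01,0.022,0],[0.02,0.044,0],[0.03,0.066,0],[0.039,0.089,0],[0.05,0.11,0],[0.059,0.133,0],[0.069,0.155,0],[0.079,0.177,0],[0.089,0.2,0],[0.099,0.222,0],[0.108,0.244,0],[0.118,0.266,0],[0.118,0.266,0],[0.118,0.266,0]]'

```text
time: 6.92
ee_pos: [0.5766, 0.0503, 0.0553]
eef_rot: [0.207, 0.974, -0.019, 0.086]
ft_force: [-4.7, 1.3, 10.5]
width: 0.0006
grip_force: 5.5
```

```bash
python3 - <<'E'
from plan import *
a=snap('side','side3'); c=a[90:250,180:340]
cv2.imwrite('pics/side3c.png',cv2.resize(c,(560,560),interpolation=2)[:,:,::-1])
for l in ('rib_mid','flap_edge','lip_edge'): find(r.spot_point,l,'side')
s=r.read_state(); print(s['time'],s['ee_pos'],s['ft_force'],s['joint_positions'])
E
```

```text
side rib_mid 0.92 [0.36  0.253 0.085] [147. 130.]
side rib_mid 0.82 [ 0.659 -0.174  0.048] [336. 280.]
side rib_mid 0.75 [0.596 0.043 0.065] [270. 187.]
side flap_edge 0.94 [0.395 0.231 0.071] [164. 139.]
side flap_edge 0.93 [0.63  0.033 0.056] [288. 191.]
side flap_edge 0.76 [ 0.685 -0.175  0.042] [351. 280.]
side lip_edge 0.97 [0.626 0.027 0.065] [287. 190.]
side lip_edge 0.89 [0.401 0.223 0.087] [166. 135.]
side lip_edge 0.64 [ 0.689 -0.176  0.046] [354. 279.]
7.1167 [0.57650053 0.05026812 0.0555855 ] [-2.71510926 -0.25846192  9.01581595] [-0.37686588  0.28466693  0.16525851  1.91852135  0.0826979   0.80226331
  0.87835374]
```

View pics/side3c.png

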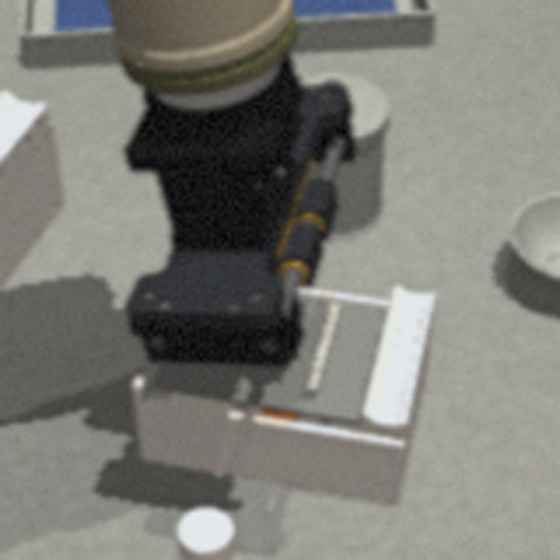

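Flat under about 9 N. The rib (322,350) and edge (365,390) sit just short of the lip mouth. I'll push forward along the box axis.

Call:
arm_command --xyz '[[0.0027,-0.0012,0],[0.0055,-0.0024,0],[0.0082,-0.0037,0],[0.011,-0.0049,0],[0.0128,-0.0057,0],[0.0146,-0.0065,0],[0.0164,-0.0073,0],[0.0183,-0.0081,0],[0.0201,-0.0089,0],[0.0219,-0.0098,0],[0.0228,-0.0102,0],[0.0228,-0.0102,0]]' --rot '[[0,0,0],[0,0,0],[0,0,0],[0,0,0],[0,0,0],[0,0,0],[0,0,0],[0,0,0],[0,0,0],[0,0,0],[0,0,0],[0,0,0]]'

```text
time: 8.12
ee_pos: [0.5986, 0.0407, 0.0551]
eef_rot: [0.206, 0.975, -0.019, 0.085]
ft_force: [-5.1, 1.2, 8.2]
width: 0.0004
grip_force: 4.2
```

```bash
python3 - <<'E'
from plan import *
a=snap('side','side4'); c=a[90:250,180:340]
cv2.imwrite('pics/side4c.png',cv2.resize(c,(560,560),interpolation=2)[:,:,::-1])
for l in ('rib_mid','flap_edge'): find(r.spot_point,l,'side')
s=r.read_state(); print(s['time'],s['ee_pos'],s['ft_force'],(s['ee_pos']-H)@u)
E
```

```text
side rib_mid 0.93 [0.362 0.251 0.083] [148. 131.]
side rib_mid 0.75 [ 0.663 -0.175  0.046] [338. 281.]
side rib_mid 0.72 [0.617 0.034 0.065] [282. 188.]
side flap_edge 0.88 [0.399 0.231 0.073] [166. 137.]
side flap_edge 0.85 [ 0.683 -0.174  0.04 ] [349. 280.]
side flap_edge 0.72 [0.647 0.022 0.055] [298. 194.]
side flap_edge 0.7 [0.627 0.027 0.064] [288. 191.]
side flap_edge 0.4 [0.516 0.074 0.053] [228. 185.]
8.2667 [0.5985892  0.04066624 0.05515353] [-4.25799495  0.83210509  8.50942953] 0.09022726123502352
```

View pics/side4c.png

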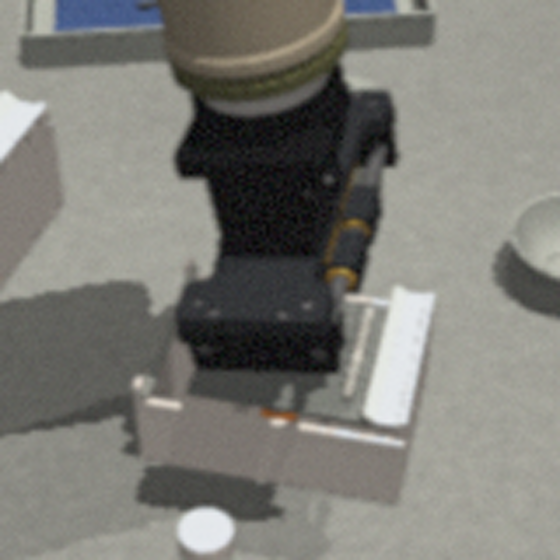

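The rib has moved about 22 mm to (360,350) and the edge is now under the lip. I'll push a little more to feel for the stop.

Call:
arm_command --xyz '[[0.0009,-0.0004,0],[0.0018,-0.0008,0],[0.0027,-0.0012,0],[0.0037,-0.0016,0],[0.0037,-0.0016,0]]' --rot '[[0,0,0],[0,0,0],[0,0,0],[0,0,0],[0,0,0]]'

```text
time: 8.68
ee_pos: [0.6022, 0.0391, 0.055]
eef_rot: [0.206, 0.975, -0.019, 0.085]
ft_force: [-4.5, 1.4, 7.3]
width: 0.0006
grip_force: 3.9
```

Call:
arm_command --xyz '[[0.0009,-0.0004,0],[0.0018,-0.0008,0],[0.0027,-0.0012,0],[0.0037,-0.0016,0],[0.0037,-0.0016,0]]' --rot '[[0,0,0],[0,0,0],[0,0,0],[0,0,0],[0,0,0]]'

```text
time: 9.1
ee_pos: [0.6045, 0.0382, 0.0544]
eef_rot: [0.206, 0.975, -0.019, 0.084]
ft_force: [-10.2, 3.6, 10.0]
width: 0.0004
grip_force: 7.6
```

Call:
arm_command --xyz '[[0.0009,-0.0004,0],[0.0018,-0.0008,0],[0.0018,-0.0008,0]]' --rot '[[0,0,0],[0,0,0],[0,0,0]]'

```text
time: 9.35
ee_pos: [0.6048, 0.0382, 0.0537]
eef_rot: [0.206, 0.975, -0.019, 0.082]
ft_force: [-16.2, 6.3, 12.5]
width: 0.0006
grip_force: 11.0
```

Hard stop reached: it holds at 17 N with no advance. Releasing by going up first, then back and clear.

Call:
arm_command --xyz '[[-0.0015,0.0007,0.002],[-0.002,0.001,0.005],[-0.005,0.002,0.01],[-0.01,0.0045,0.02],[-0.015,0.0065,0.04],[-0.02,0.009,0.065],[-0.03,0.0135,0.095],[-0.04,0.018,0.125],[-0.055,0.025,0.15],[-0.075,0.035,0.17],[-0.1,0.045,0.18],[-0.13,0.06,0.19],[-0.15,0.07,0.19],[-0.15,0.07,0.19]]' --rot '[[0,0,0],[0,0,0],[0,0,0],[0,0,0],[0,0,0],[0,0,0],[0,0,0],[0,0,0],[0,0,0],[0,0,0],[0,0,0],[0,0,0],[0,0,0],[0,0,0]]'

```text
time: 10.52
ee_pos: [0.4557, 0.1081, 0.2463]
eef_rot: [0.205, 0.975, -0.018, 0.086]
ft_force: [0.2, 1.2, 0.5]
width: 0.0005
grip_force: 0.0
```

```bash
python3 - <<'E'
from plan import *
a=snap('side','side5'); c=a[90:250,180:340]; t=snap('top','top5')[120:230,190:300]
cv2.imwrite('pics/c5.png',np.hstack([cv2.resize(x,(395,395),interpolation=2) for x in (c,t)])[:,:,::-1])
for c in ('side','top'):
  for l in ('rib_mid','flap_edge'): find(r.spot_point,l,c)
for l in ('gel','jar','bowl'): find(r.spot_point,l,'top')
s=r.read_state(); print(s['time'],s['ee_pos'],s['ft_force'])
E
```

```text
side rib_mid 0.83 [0.362 0.252 0.084] [148. 130.]
side rib_mid 0.79 [0.616 0.03  0.064] [282. 190.]
side rib_mid 0.79 [ 0.66  -0.173  0.047] [336. 280.]
side flap_edge 0.67 [0.647 0.022 0.061] [298. 192.]
side flap_edge 0.6 [ 0.683 -0.173  0.042] [349. 279.]
top rib_mid 0.92 [ 0.659 -0.178  0.046] [349. 145.]
top rib_mid 0.59 [0.613 0.031 0.062] [253. 161.]
top flap_edge 0.95 [0.646 0.02  0.054] [258. 147.]
top flap_edge 0.61 [ 0.684 -0.178  0.039] [348. 135.]
top gel 0.88 [ 0.509 -0.126  0.001] [322. 215.]
top jar 0.88 [ 0.64   0.238 -0.002] [162. 153.]
top bowl 0.84 [0.785 0.13  0.   ] [212.  94.]
top bowl 0.71 [ 0.507 -0.128 -0.001] [322. 216.]
10.9667 [0.45864032 0.10541163 0.24439749] [-0.93885652 -0.78274306 -0.37638914]
```

View pics/c5.png

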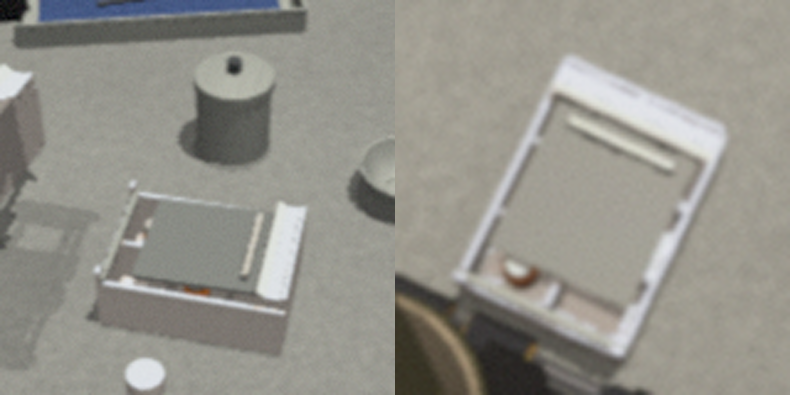

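The picture shows the flap flat with its edge under the lip (side crop 265,240; rib at 253,245). It stays shut with the hand clear, the bystanders have not moved, and the slide is about 21 mm.

```bash
python3 -c "
from bench import r
print(r.close_job())"
```

```text
the job is handed in; nothing more can be done
None
```

The vial box is closed and the job is handed in (no verdict was returned): the flap is folded flat and pushed to its stop under the lip, it stays shut with the hand clear, and the bottle, jar and bowl have not moved.

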